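# Shut the specimen box and hold the tag reader over its lid

## Robot

A 6-joint arm with a two-finger parallel gripper is mounted at the origin on a cart in front of the work surface, level with it; the furniture and walls round the work are solid. World frame = base frame: x ahead of the robot, y to its left, z up, the work surface at z = 0. Lengths are in m, angles in rad, forces in N, time in s.
With the tool pointing down it reaches from about 0.3 to 0.775 m from the base axis. Payload 14.6 kg.
Tool frame: the origin (TCP) lies on the centre line of the jaws, within the pads' length; the fingertips stand 25 mm ahead of it and the grasp point (between the pads) lies 6 mm ahead of it; z points along the fingers, y is the line along which they close (so a half turn about z gives the same grasp; the last joint's range is limited). The gripper opens to 94 mm and grips with 3 to 60 N. Pads are 16 mm wide; open, the fingers measure 119 mm over their backs; the gripper's body (75 mm by 177 mm) begins 78 mm behind the grasp point.
Start: joints at [-1.284, 0.3, 1.521, -0, 1.321, -0.067], TCP at [0.191, -0.516, 0.23] pointing down, gripper open.
Joint ranges: [-3.03, 3.03], [-0.79, 2.21], [0.23, 2.52], [-1.04, 4.18], [0, 3.07], [-2.55, 2.55]. Speed limits (rad/s): [2.22, 2.22, 2.57, 3.14, 3.14, 3.14].

## Interface

Orientations are given as a rotation vector (axis times angle).
In Python, from bench import sensors, imaging, close_job gives the robot as it stands.
- The arm moves only by the tool apply_moves, never from a script. Its argument "increments" is a list of rows, each a list of 5 numbers: the shift along the tool's x, y, z in cm, then the turn about the tool's z in degrees, then the opening, from 0 (shut) to 1 (fully open). In form: [[dx, dy, dz, yaw, gripper], ...]. A call has 1 to 8 rows; each row shifts and turns the commanded pose from where the row before left it, along the tool's axes as they then stand; what a row does not reach is not made up. A row lasts 1/12 s, in which the tool goes at most 41.7 mm and 7.16 degrees, less where a joint would pass 70% of its speed; a pose out of reach is approached as far as the arm can. A call is refused whole if a number of a shift passes 4.17 or a number of a turn 7.16, either way. A call with a gripper value outside its range is refused whole. The fingers move at their own pace and stop on an object; "newtons" is the grip in N (left out, the last holds). Time passes only in rows, so rows that do not move let the fingers close. It gives the time, the measured TCP pose, the force, the opening and the grip force at its end, in the units of the state.
- sensors.sense(): the state, without advancing time (a new reading comes with each control period).
- imaging.read_camera(name): name is "scene" or "top"; returns a dict with "frame" (384x512x3 uint8, red, green, blue), "range_z" (384x512 float32, m along the optical axis (not along the pixel's ray), 0 where there is no reading), "fx", "fy", "cx", "cy" (pixels), "R" (3x3) and "t" (3): a world point X has camera coordinates R X + t. Camera axes: x right, y down, z forward; pixel columns grow to the right and rows downward; lengths in m; the calibration is good to about 2 mm. A picture is of the moment at which its call begins.
- close_job(): hands the job in; it is judged then, once.
The state is a dict: "t": time; "qpos": joint angles; "joint_velocities": joint speeds; "tau": joint torques, N m; "tool_pos": TCP position; "tool_rot": TCP orientation; "wrist_force": force on the tool from outside, world axes, zero at the start; "ft_torque": the same for the moment, N m; "gripper_width": finger opening in m; "grip_force": force on a finger pad.
Only numpy, scipy, OpenCV 4.12 (cv2) and the standard library are available. Lean on these libraries where they do the work, as an engineer would, in place of code of your own. Each camera call takes 0.05 s, during which the arm holds its last target. There are 200 camera calls.

## Task

The wooden box of specimen slides has to be checked in with the contactless tag reader. Shut its lid fully, then pick up the reader, carry it over the row of jars without knocking the jars or touching the box with it, and hold it level about a centimetre above the middle of the closed lid, its long side along the lid's long side. Finish still holding it there, still and hovering: do not set it down or let go.

Things in the scene. Friction and masses are not known exactly. Their poses are not given: they have to be found in the camera images.
- box: wooden slide box, 93 (x) x 118 (y) x 34 mm high when shut, fixed to the bench; origin at the centre of its underside, z up; its front (the side that opens) faces its own -x, roughly toward the robot, its long side lies along its y. The lid's hinge line runs along the box's y at x = +45 mm, z = 25 mm in the box frame. Glass slides lie inside, below the rim.
- box_lid (a joint): angle of the box lid in rad: 0 shut, 1.57 upright, more leans back away from the box (stop at 1.92). The light lid (86 x 118 mm) has a little hinge friction: it stays where it is left over most of its swing and below about 0.7 rad sinks slowly; push it from behind and press it down until it is shut, it does not spring back
- lid_centre (a point): point at the middle of the lid's outer (upper) face, 45 mm from the hinge line and 9 mm outside it; with the lid shut it lies 34 mm above the bench, its z points up and its y runs along the lid's long side
- lid_edge (a point): point at the middle of the lid's free (front) edge, on the outer face, 88 mm from the hinge line; with the lid shut it lies 34 mm above the bench
- reader: contactless tag reader, loose, about 0.1 to 0.2 kg, standing upright on the bench between the robot and the jars: a flat grey head 44 (x) x 76 (y) mm reaching 18 mm up, with an upright black grip 26 (x) x 30 (y) mm in its middle, from 18 to 72 mm up, rising straight; origin at the centre of its underside, z up, y along its long side
- stand: fixed wooden strip 64 (x) x 310 (y) x 8 mm, between the reader and the box, on which the four jars stand in a row along its y; origin at the centre of its underside, z up. The jars' tops are at most 82 mm above the bench.
- jar_08: loose glass specimen jar on the stand, 44 mm wide, 74 mm high; origin at the centre of its underside, z up
- jar_09: loose glass specimen jar on the stand, 45 mm wide, 70 mm high; origin as above
- jar_13: loose glass specimen jar on the stand, 43 mm wide, 74 mm high; origin as above
- jar_14: loose glass specimen jar on the stand, 44 mm wide, 66 mm high; origin as above
Things that resemble listed ones, but are neither listed nor needed, are in the scene too. There is more than one size of the box; the job needs the larger.

How it is judged:
By the outcome, as a careful person would: the job done as asked, in the order asked, and still so for the second after the job is handed in, while the arm keeps its last pose, push and grip.
It also fails if it takes over 58 s, if anything falls off the work surface, if the arm or the gripper's body presses on something with over 40 N, if the wrist force passes 120 N, or if a joint passes its speed limit or range.

## Working session

There is one attempt and no reset: what is moved stays moved. The work goes in short steps, Python scripts to look and compute and a tool call to move; the robot and the scene stay as the last step left them, time stands still between calls to the robot, and variables do not carry over. Pictures are saved under pics/ and viewed, at most 10 in all, crops included, and the job is handed in when it is done.

Besides the shell and the picture viewer there is one more tool, called as name([rows], argument=value, ...), one row to a line, values as JSON. apply_moves: Moves the arm, as the interface text tells. Its arguments: {"type":"object","properties":{"increments":{"type":"array"},"newtons":{"type":"number"}},"required":["increments"]}

```bash
ls; mkdir -p pics
python3 - <<'E'
from bench import sensors, imaging
import cv2, numpy as np
s=sensors.sense(); print(s)
for n in("scene","top"):
    c=imaging.read_camera(n); cv2.imwrite(f"pics/{n}0.png",cv2.cvtColor(c["frame"],cv2.COLOR_RGB2BGR))
    np.savez(f"{n}0.npz",**c); print(n,c["fx"],c["cx"],c["cy"],c["R"],c["t"],-c["R"].T@c["t"])
E
```

```text
pics
{'t': 0.0, 'qpos': array([-1.28360175e+00,  3.00476968e-01,  1.52158531e+00, -5.81008674e-06,
        1.32070067e+00, -6.65922899e-02]), 'joint_velocities': array([-0.00065544,  0.00088928,  0.00029382, -0.00076171, -0.00029099,
       -0.00168571]), 'tau': array([ 1.40799177e-03, -5.31808341e+01, -3.52728868e+01,  7.08673079e-02,
        2.44989916e-02, -8.32584715e-05]), 'tool_pos': array([ 0.19048183, -0.51571018,  0.22988131]), 'tool_rot': array([-3.09142363e+00, -5.52631047e-01,  2.11064310e-04]), 'wrist_force': array([-0.49639368, -0.01881585,  0.08677771]), 'ft_torque': array([ 0.08146134,  0.04623888, -0.01403489]), 'grip_force': 0.0, 'gripper_width': 0.09392291195373219}
scene 449.3792149448049 253.958470599078 190.45571137367872 [[ 0.63994843  0.76840006  0.00523022]
 [ 0.6550913  -0.54199824 -0.52639651]
 [-0.40164834  0.3402929  -0.85022312]] [-0.3294686  -0.34442477  1.12386609] [ 0.88787153 -0.31595757  0.77595613]
top 364.6244903779904 258.09964875562594 193.05781303061553 [[ 0.00236476 -0.99983088  0.0182379 ]
 [-0.99239167 -0.00459145 -0.12303534]
 [ 0.12309827 -0.01780819 -0.99223469]] [-0.03610346  0.55167684  0.83370805] [ 0.44493685 -0.01871752  0.89576825]
```

View pics/top0.png

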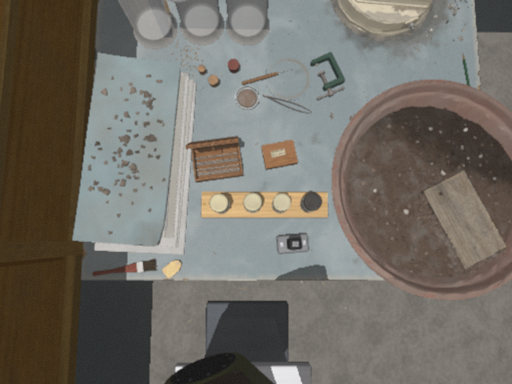

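View pics/scene0.png

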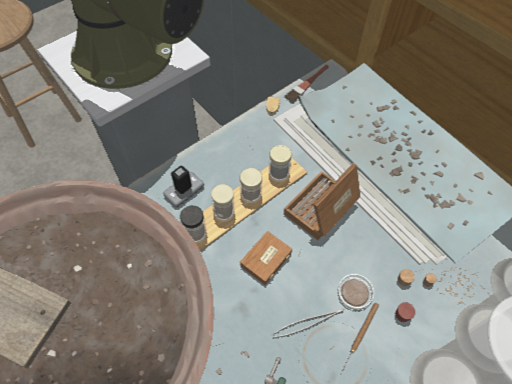

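Top view: the open larger box is at (218,158), and a small closed look-alike box is at (280,154). The reader is at (292,243), with the jars in a row at (220–312, 202) and a large pot on the right. Boxes that could be confused: the open one (218,158) and the small shut one (280,154). I see only one reader.

```bash
cat > h.py <<'E'
import numpy as np, cv2
def cloud(c):
    z=c["range_z"]; v,u=np.mgrid[:384,:512]
    P=np.stack([(u-c["cx"])/c["fx"]*z,(v-c["cy"])/c["fy"]*z,z],-1)
    W=(P-c["t"])@c["R"]; W[z==0]=np.nan
    return W
def rect(p):  # centre, size, angle of min-area rect in mm/deg
    r=cv2.minAreaRect((p[:,:2]*1000).astype(np.float32)); return np.round(r[0],1),np.round(r[1],1),round(r[2],1)
E
python3 - <<'E'
from h import *
cs={n:dict(np.load(n+"0.npz")) for n in("scene","top")}
W={n:cloud(c) for n,c in cs.items()}
T=W["top"]
def reg(n,u0,u1,v0,v1,lo,hi):
    p=W[n][v0:v1,u0:u1].reshape(-1,3); return p[(p[:,2]>lo)&(p[:,2]<hi)]
print("bench z",np.nanmedian(T[100:120,200:230,2]),"pot max",np.nanmax(T[80:300,330:,2]))
p=reg("top",330,512,70,310,.05,1); print("pot",np.nanmin(p,0),np.nanmax(p,0))
print("beakers",[ (np.nanmin(q,0).round(3),np.nanmax(q,0).round(3)) for q in [reg("top",120,280,0,50,.05,1)]])
for nm,a in dict(reader_head=(270,315,228,258,.012,.024),grip=(270,315,228,258,.06,.085),stand=(195,335,188,222,.004,.013),box=(185,250,130,185,.015,.2),boxlow=(185,250,130,185,.012,.03),boxhi=(185,250,130,185,.04,.2),small=(258,302,136,172,.012,.06)).items():
    p=reg("top",*a); print(nm,len(p),rect(p),"z",np.percentile(p[:,2],[5,50,95]).round(4))
for i,u in enumerate((220,253,282,311)):
    p=reg("top",u-14,u+14,188,216,.055,.1);print("jar",rect(p),p[:,2].max())
# scene: lid panel 
p=reg("scene",280,365,160,240,.045,.2); print("scene lid",len(p),rect(p),np.nanmin(p,0),np.nanmax(p,0))
c=p.mean(0);U,S,V=np.linalg.svd(p-c,full_matrices=False);print(c,V[2],V[0],V[1],S)
p=reg("scene",150,210,150,215,.06,.085);print("sgrip",len(p),rect(p))
p=reg("scene",150,210,150,215,.012,.024);print("shead",len(p),rect(p))
for nm,(u0,u1,v0,v1,k) in dict(A=(180,335,125,260,4),B=(150,210,150,215,6)).items():
    n="top" if nm=="A" else "scene"
    im=cv2.resize(cs[n]["frame"][v0:v1,u0:u1],None,fx=k,fy=k,interpolation=cv2.INTER_CUBIC); cv2.imwrite(f"pics/crop{nm}.png",im[...,::-1])
E
```

```text
bench z -0.0009960953767149058 pot max 0.15925934717917595
pot [ 0.31864499 -0.60955414  0.07603953] [ 0.79546881 -0.18964847  0.15925935]
beakers [(array([ 0.934, -0.056,  0.05 ]), array([1.001, 0.276, 0.191]))]
reader_head 400 (array([ 432.4, -117.6]), array([43.8, 75.5]), 4.5) z [0.0137 0.0173 0.0198]
grip 149 (array([ 432.7, -117.6]), array([25.4, 29.7]), 7.3) z [0.0665 0.0712 0.0739]
stand 1950 (array([522.8, -53.6]), array([ 71.4, 313.1]), 0.1) z [0.0052 0.0076 0.0103]
box 888 (array([651.5,  72.1]), array([127.3, 122.9]), 8.2) z [0.0161 0.0243 0.1098]
boxlow 667 (array([651.5,  79.4]), array([129.1, 139.7]), 7.0) z [0.0125 0.0206 0.0255]
boxhi 332 (array([659.8,  70.3]), array([ 40.2, 117.1]), 9.1) z [0.056  0.1074 0.1109]
small 794 (array([651.2, -86.6]), array([62.1, 80.2]), 10.9) z [0.0197 0.0225 0.025 ]
jar (array([523.2,  54.1]), array([41.6, 41.3]), 89.2) 0.08200288164738602
jar (array([526.8, -20.8]), array([41.4, 38.6]), 0.6) 0.07650845753982272
jar (array([524.6, -87.2]), array([39.3, 40.5]), 0.1) 0.0844761752899213
jar (array([ 527.2, -156.4]), array([41. , 40.7]), 13.8) 0.08559702023681676
scene lid 1646 (array([609.3,  62.3]), array([145.3, 119.9]), 8.3) [0.53853272 0.01087201 0.04512988] [0.68942073 0.13181664 0.11401355]
[0.65737173 0.06566688 0.08241299] [-0.00868764 -0.02307284  0.99969604] [ 0.30585155 -0.95188334 -0.01931139] [-0.95203958 -0.30559081 -0.01532649] [1.38295641 1.32668806 0.8498688 ]
sgrip 385 (array([ 476.9, -135.4]), array([ 37.6, 119.6]), 69.6)
shead 511 (array([ 458.5, -116.2]), array([92. , 76.3]), 3.5)
```

View pics/cropA.png

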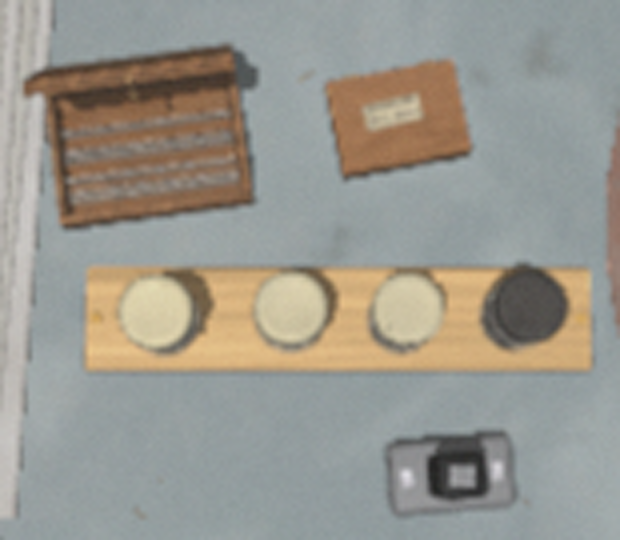

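The crop confirms the choice: the larger open box with slides inside is on the left (lid edge near the top), the small shut box is on the right, and the reader with its upright grip is at the bottom right. Next I fit the box and lid precisely.

Run:
```python
from h import *
c=dict(np.load("scene0.npz")); W=cloud(c)
poly=np.array([[327,215],[354,180],[356,196],[328,227]])
m=np.zeros((384,512),np.uint8); cv2.fillPoly(m,[poly],1)
p=W[m>0]; p=p[(p[:,2]>.03)&(p[:,2]<.12)]
for _ in range(4):
    c0=np.median(p,0); V=np.linalg.svd(p-p.mean(0))[2]; n=V[2]; d=(p-p.mean(0))@n; p=p[abs(d)<max(.003,0)] if _ else p[abs(d)<.008]
n=n*np.sign(n[0]); print("plane",len(p),p.mean(0),n,"yaw",np.degrees(np.arctan2(n[1],n[0])),"tilt",np.degrees(np.arcsin(n[2])),"z",p[:,2].min(),p[:,2].max(),"res",d.std())
c=dict(np.load("top0.npz")); T=cloud(c)
q=T[125:190,180:255].reshape(-1,3)
a=q[(q[:,2]>.095)]; print("lid top edge",rect(a),a[:,2].max(), len(a))
# box front rim: points z~.02-.03
m=(T[...,2]>.016)&(T[...,2]<.032); m[:, :180]=0;m[:,255:]=0;m[:125]=0;m[190:]=0
k,l,st,_=cv2.connectedComponentsWithStats(m.astype(np.uint8)); i=1+st[1:,4].argmax(); print(st[i])
b=T[l==i]; print("box",rect(b))
# tool projections of start
for x in ([.19,-.516,.23],):
    X=c["R"]@np.array(x)+c["t"]; print(X[:2]/X[2]*c["fx"]+[c["cx"],c["cy"]])
```

```text
plane 480 [0.67467361 0.07803848 0.05886462] [0.9369092  0.13563516 0.32218668] yaw 8.23740912386742 tilt 18.795217868852525 z 0.03807571201633407 0.0833006760551796 res 0.0006659743715787677
lid top edge (array([650.4,  69. ]), array([ 21.5, 116.7]), 8.9) 0.11239751469115132 245
[191 143  53  39 312]
box (array([629.4,  66.2]), array([ 82.1, 117.5]), 8.3)
[534.93925768 385.74617359]
```

The lid is at about 71° (1.24 rad). Box centre is about (0.634, 0.067) with yaw 8.3°. Reader is about (0.4325, −0.1176) with yaw about 4.5°. First I turn the tool and close the fingers.

apply_moves([
  [0,0,0,-7.1,0],
  [0,0,0,-7.1,0],
  [0,0,0,-7.1,0],
  [0,0,0,-7.1,0],
  [0,0,0,-7.1,0],
  [0,0,0,-7.1,0],
  [0,0,0,-7.1,0],
  [0,0,0,-7.1,0],
], newtons=15)

```text
t: 0.77
tool_pos: [0.1905, -0.5158, 0.2301]
tool_rot: [-2.451, -1.964, -0.0]
wrist_force: [0.1, 0.6, 0.4]
gripper_width: 0.0439
grip_force: 0.0
```

apply_moves([
  [0,0,0,-7.1,0],
  [0,0,0,-7.1,0],
  [0,0,0,-7.1,0],
  [2.1,2.4,0,0,0],
  [2.1,2.4,0,0,0],
  [2.1,2.4,0,0,0],
  [2.1,2.4,0,0,0],
  [2.1,2.4,0,0,0],
])

```text
t: 1.43
tool_pos: [0.2946, -0.3932, 0.2302]
tool_rot: [-2.053, -2.377, -0.0]
wrist_force: [0.1, -0.9, -0.2]
gripper_width: 0.0003
grip_force: 0.0
```

apply_moves([
  [2.1,2.4,0,0,0],
  [2.1,2.4,0,0,0],
  [2.1,2.4,0,0,0],
  [2.1,2.4,0,0,0],
  [2.1,2.4,0,0,0],
  [2.1,2.4,0,0,0],
  [2.1,2.4,0,0,0],
  [2.1,2.4,0,0,0],
])

```text
t: 2.1
tool_pos: [0.4602, -0.1989, 0.2303]
tool_rot: [-2.053, -2.377, 0.0]
wrist_force: [0.4, 0.1, -0.4]
gripper_width: 0.0006
grip_force: 0.0
```

apply_moves([
  [2.1,2.4,0,0,0],
  [2.1,2.4,0,0,0],
  [2.1,2.4,0,0,0],
  [2.1,2.4,0,0,0],
  [2.1,2.4,0,0,0],
  [2.1,2.4,0,0,0],
  [2.1,2.4,0,0,0],
  [2.1,2.4,0,0,0],
])

```text
t: 2.77
tool_pos: [0.6257, -0.0048, 0.23]
tool_rot: [-2.053, -2.377, 0.001]
wrist_force: [-0.2, -0.8, 0.0]
gripper_width: 0.0003
grip_force: 0.0
```

```bash
cat >> h.py <<'E'
from scipy.spatial.transform import Rotation as Ro
from bench import sensors, imaging
def st():
    s=sensors.sense(); R=Ro.from_rotvec(s["tool_rot"]).as_matrix()
    print("t",round(s["t"],2),"pos",s["tool_pos"].round(4),"head",np.degrees(np.arctan2(R[1,1],R[0,1])).round(2),"F",s["wrist_force"].round(1),"w",round(s["gripper_width"],4),"g",round(s["grip_force"],1),"tilt",R[2].round(3)); return s,R
def to(x,y,z):
    s,R=st(); print("tool cm",(R.T@(np.array([x,y,z])-s["tool_pos"])*100).round(2))
B=np.array([.634,.067]); ca,sa=np.cos(np.radians(8.3)),np.sin(np.radians(8.3))
def bx(x,y,z): return (B[0]+ca*x-sa*y,B[1]+sa*x+ca*y,z)
E
python3 -c "
from h import *
to(*bx(.066,0,.110))"
```

```text
t 2.77 pos [ 0.6257 -0.0048  0.23  ] head 8.37 F [-0.2 -0.8  0. ] w 0.0003 g 0.0 tilt [ 0.    -0.001 -1.   ]
tool cm [ 6.98  8.48 12.  ]
```

apply_moves([
  [2.3,2.8,0,0,0],
  [2.3,2.8,0,0,0],
  [2.4,2.9,0,0,0],
  [0,0,0,0,0],
  [0,0,3,0,0],
  [0,0,3,0,0],
  [0,0,3,0,0],
  [0,0,3,0,0],
])

```text
t: 3.43
tool_pos: [0.6984, 0.0752, 0.1087]
tool_rot: [-2.053, -2.377, 0.001]
wrist_force: [0.2, 0.2, -0.0]
gripper_width: 0.0003
grip_force: 0.0
```

apply_moves([
  [0,-1,0,0,0],
  [0,-1,0,0,0],
  [0,-1,0,0,0],
  [0,-1,0,0,0],
  [0,-0.8,0,0,0],
  [0,-0.8,0,0,0],
  [0,0,0,0,0],
])

```text
t: 4.02
tool_pos: [0.6424, 0.0669, 0.1103]
tool_rot: [-2.053, -2.377, 0.001]
wrist_force: [0.1, 0.9, -0.6]
gripper_width: 0.0004
grip_force: 0.0
```

```bash
python3 -c "
from h import *
to(*bx(0,0,.105))
c=imaging.read_camera('scene'); cv2.imwrite('pics/s1.png',cv2.resize(c['frame'][100:280,230:450],None,fx=3,fy=3)[...,::-1])"
```

```text
t 4.02 pos [0.6424 0.0669 0.1103] head 8.36 F [ 0.1  0.9 -0.6] w 0.0004 g 0.0 tilt [ 0.    -0.001 -1.   ]
tool cm [ 0.13 -0.83  0.53]
```

View pics/s1.png

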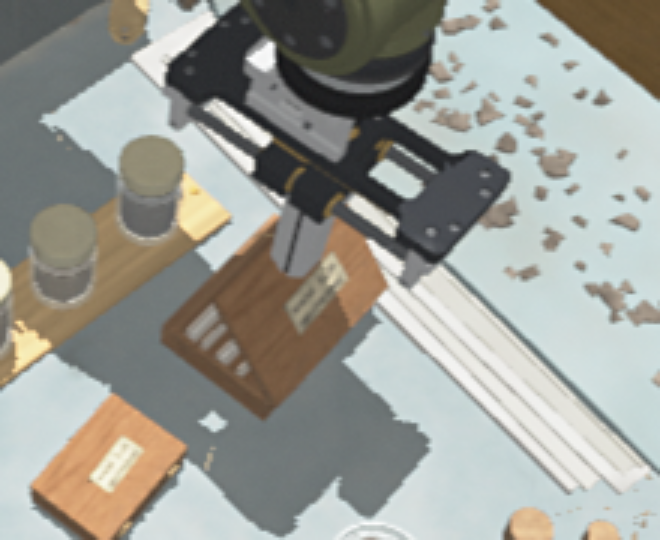

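The finger is behind the lid (crop (295,260)) and the lid has swung to roughly 45°. Next I follow the arc down and press.

apply_moves([
  [0,-0.8,0.5,0,0],
  [0,-0.3,0.8,0,0],
  [0,-0.3,0.8,0,0],
  [0,-0.3,0.8,0,0],
  [0,-0.3,0.8,0,0],
  [0,0,0.5,0,0],
  [0,0,0.3,0,0],
  [0,0,0,0,0],
])

```text
t: 4.73
tool_pos: [0.6235, 0.0643, 0.0645]
tool_rot: [-2.053, -2.377, 0.001]
wrist_force: [0.2, -0.1, 0.7]
gripper_width: 0.0004
grip_force: 0.0
```

apply_moves([
  [0,-0.3,0.2,0,0],
  [0,-0.3,0.1,0,0],
  [0,0,0.1,0,0],
  [0,0,0.1,0,0],
  [0,0,0.1,0,0],
  [0,0,0,0,0],
])

```text
t: 5.23
tool_pos: [0.6178, 0.0635, 0.0594]
tool_rot: [-2.053, -2.378, 0.0]
wrist_force: [0.7, 0.1, -0.6]
gripper_width: 0.0005
grip_force: 0.0
```

apply_moves([
  [0,0,0.05,0,0],
  [0,0,0.05,0,0],
  [0,0,0.05,0,0],
  [0,0,0,0,0],
])

```text
t: 5.57
tool_pos: [0.6179, 0.0635, 0.0587]
tool_rot: [2.053, 2.377, 0.0]
wrist_force: [-3.0, -1.0, 6.5]
gripper_width: 0.0001
grip_force: 3.5
```

apply_moves([
  [0,0,0.05,0,0],
  [0,0,0.05,0,0],
  [0,0,0,0,0],
])

```text
t: 5.82
tool_pos: [0.6179, 0.0634, 0.0585]
tool_rot: [2.053, 2.377, 0.001]
wrist_force: [-8.5, 0.0, 15.6]
gripper_width: 0.0007
grip_force: 7.7
```

The contact is stiff at lid height 34 mm, so the lid is shut. I lift, then head toward the reader.

apply_moves([
  [0,0,-3,0,0],
  [0,0,-4,0,0],
  [0,0,-4,0,0],
  [0,0,-4,0,0],
  [-1,-3,0,0,0.65],
  [-2,-3,0,0,0.65],
  [-2,-3,0,0,0.65],
  [-2,-3,0,0,0.65],
])

```text
t: 6.48
tool_pos: [0.5078, -0.0239, 0.207]
tool_rot: [2.052, 2.378, 0.0]
wrist_force: [0.5, -0.3, 0.8]
gripper_width: 0.0235
grip_force: 0.0
```

apply_moves([
  [0,-3,0,3.9,0.65],
  [0,-3,0,0,0.65],
  [0,-3,0,0,0.65],
  [0,-3,0,0,0.65],
  [0,-3,0,0,0.65],
  [0,0,0,0,0.65],
])

```text
t: 6.98
tool_pos: [0.3566, -0.037, 0.207]
tool_rot: [2.133, 2.306, -0.0]
wrist_force: [-0.5, 0.8, 0.5]
gripper_width: 0.0607
grip_force: 0.0
```

```bash
python3 -c "
from h import *
to(.4325,-.1176,.22)
c=imaging.read_camera('top'); cv2.imwrite('pics/t2.png',c['frame'][...,::-1]); T=cloud(c)
q=T[125:195,180:255].reshape(-1,3); q=q[(q[:,2]>.027)&(q[:,2]<.045)]; print('lid',len(q),rect(q),np.percentile(q[:,2],[2,50,98]))
A=np.c_[q[:,:2],np.ones(len(q))]; print(np.linalg.lstsq(A,q[:,2],rcond=None)[0])
q=T[225:262,265:320].reshape(-1,3)
for lo,hi in((.012,.024),(.06,.085)):
  r=q[(q[:,2]>lo)&(q[:,2]<hi)]; print('reader',len(r),rect(r) if len(r)>5 else 0)
c=imaging.read_camera('scene'); S=cloud(c);cv2.imwrite('pics/s2.png',c['frame'][...,::-1])
q=S[160:250,270:370].reshape(-1,3); q=q[(q[:,2]>.029)&(q[:,2]<.040)]; print('lid scene',len(q),rect(q),np.percentile(q[:,2],[2,50,98]))
"
```

```text
t 6.98 pos [ 0.3566 -0.037   0.207 ] head 4.45 F [-0.5  0.8  0.5] w 0.0607 g 0.0 tilt [-0. -0. -1.]
tool cm [-8.62  6.94 -1.3 ]
lid 1731 (array([632.4,  66.5]), array([ 89. , 117.8]), 7.8) [0.02993727 0.03327835 0.03628712]
[0.00293517 0.00121703 0.03131582]
reader 333 (array([ 432.5, -118.5]), array([43.8, 74.2]), 4.5)
reader 149 (array([ 432.6, -117.5]), array([25.4, 30.3]), 7.5)
lid scene 2720 (array([633.8,  95.9]), array([200.1, 155. ]), 67.3) [0.0310298  0.03458219 0.03762469]
```

View pics/t2.png

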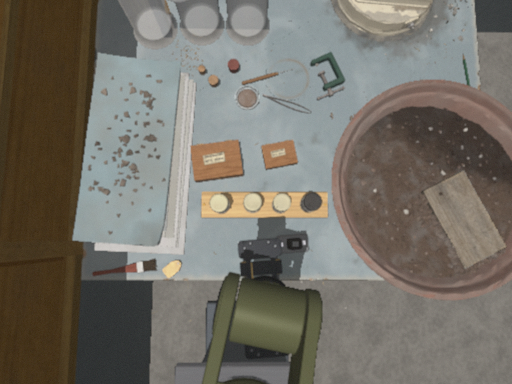

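The lid is shut and level (top picture: box at (217,160), lid height about 33–35 mm). The reader at (292,243) is undisturbed. Now I go above it and down.

apply_moves([
  [-2.9,2.3,0,0,0.65],
  [-2.9,2.3,0,0,0.65],
  [-2.8,2.3,0,0,0.65],
  [0,0,0,-0.5,0.65],
  [0,0,3,0,0.65],
  [0,0,3,0,0.65],
  [0,0,3,0,0.65],
  [0,0,0,0,0.65],
])

```text
t: 7.75
tool_pos: [0.4337, -0.1165, 0.1122]
tool_rot: [-2.118, -2.31, 0.005]
wrist_force: [-0.8, 0.2, 0.1]
gripper_width: 0.0609
grip_force: 0.0
```

```bash
python3 -c "
from h import *
to(.4325,-.1178,.054)
c=imaging.read_camera('scene'); cv2.imwrite('pics/s3.png',cv2.resize(c['frame'][60:240,80:340],None,fx=3,fy=3)[...,::-1])"
```

```text
t 7.75 pos [ 0.4337 -0.1165  0.1122] head 4.98 F [-0.8  0.2  0.1] w 0.0609 g 0.0 tilt [ 0.003 -0.007 -1.   ]
tool cm [-0.14 -0.09  5.82]
```

View pics/s3.png

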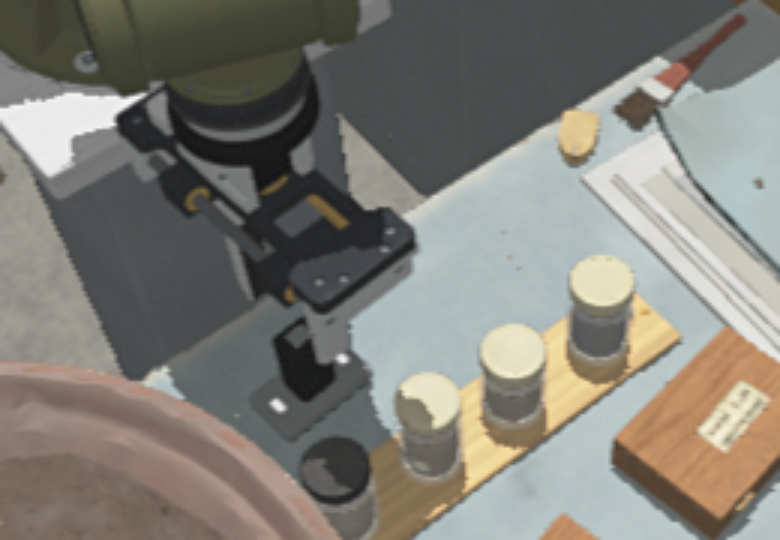

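The fingers straddle the grip (crop (300,350)), clear of the jars and pot. I descend and grip.

apply_moves([
  [-0.1,-0.1,1.5,0,0.65],
  [0,0,1.5,0,0.65],
  [0,0,1.5,0,0.65],
  [0,0,1.2,0,0.65],
  [0,0,0,0,0.65],
  [0,0,0,0,0.65],
])

```text
t: 8.3
tool_pos: [0.4355, -0.1186, 0.0613]
tool_rot: [2.122, 2.315, 0.001]
wrist_force: [0.7, -0.3, 0.2]
gripper_width: 0.0611
grip_force: 0.0
```

```bash
python3 -c "
from h import *
to(.4325,-.1178,.054)"
```

```text
t 8.3 pos [ 0.4355 -0.1186  0.0613] head 4.98 F [ 0.7 -0.3  0.2] w 0.0611 g 0.0 tilt [-0.     0.001 -1.   ]
tool cm [ 0.11 -0.29  0.73]
```

apply_moves([
  [0.1,-0.3,0.3,0,0.65],
  [0,0,0.4,0,0.65],
  [0,0,0,0,0.3],
  [0,0,0,0,0.2],
  [0,0,0,0,0.1],
  [0,0,0,0,0.1],
  [0,0,0,0,0.1],
  [0,0,0,0,0.1],
], newtons=25)

```text
t: 8.97
tool_pos: [0.4316, -0.1177, 0.0531]
tool_rot: [2.123, 2.315, 0.0]
wrist_force: [0.1, 0.7, 1.2]
gripper_width: 0.0257
grip_force: 25.0
```

apply_moves([
  [0,0,0,0,0.1],
  [0,0,0,0,0.1],
  [0,0,-0.5,0,0.1],
  [0,0,-0.5,0,0.1],
  [0,0,-1,0,0.1],
  [0,0,-1,0,0.1],
  [0,0,-1,0,0.1],
  [0,0,0,0,0.1],
])

```text
t: 9.63
tool_pos: [0.4323, -0.118, 0.0953]
tool_rot: [2.121, 2.313, 0.002]
wrist_force: [1.0, 0.3, -1.0]
gripper_width: 0.026
grip_force: 25.0
```

```bash
python3 -c "
from h import *
to(*bx(-.001,0,.19))"
```

```text
t 9.63 pos [ 0.4323 -0.118   0.0953] head 4.97 F [ 1.   0.3 -1. ] w 0.026 g 25.0 tilt [-0.001  0.003 -1.   ]
tool cm [16.67 21.62 -9.42]
```

apply_moves([
  [0,0,-1.5,0,0.1],
  [0,0,-2,0,0.1],
  [0,0,-2,0,0.1],
  [0,0,-2,0,0.1],
  [0,0,-2,0,0.1],
  [0,0,0,-1.5,0.1],
  [0,0,0,-1.6,0.1],
  [0,0,0,0,0.1],
])

```text
t: 10.3
tool_pos: [0.4314, -0.1177, 0.1883]
tool_rot: [2.058, 2.373, 0.0]
wrist_force: [-0.6, -0.3, -0.9]
gripper_width: 0.026
grip_force: 25.0
```

```bash
python3 -c "
from h import *
to(*bx(-.001,0,.19))"
```

```text
t 10.3 pos [ 0.4314 -0.1177  0.1883] head 8.15 F [-0.6 -0.3 -0.9] w 0.026 g 25.0 tilt [-0.     0.001 -1.   ]
tool cm [15.41 22.57 -0.17]
```

apply_moves([
  [0.5,0.8,0,0,0.1],
  [1.2,1.7,0,0,0.1],
  [1.4,2,0,0,0.1],
  [1.4,2,0,0,0.1],
  [1.4,2,0,0,0.1],
  [1.4,2,0,0,0.1],
  [1.4,2,0,0,0.1],
  [1.4,2,0,0,0.1],
])

```text
t: 10.97
tool_pos: [0.5618, 0.0043, 0.1875]
tool_rot: [-2.06, -2.371, 0.0]
wrist_force: [0.2, 0.5, -0.4]
gripper_width: 0.0259
grip_force: 25.0
```

apply_moves([
  [1.4,2,0,0,0.1],
  [1.4,2,0,0,0.1],
  [1.3,2,0,0,0.1],
  [0.8,1.4,0,0,0.1],
  [0.4,0.7,0,0,0.1],
  [0,0,0,0,0.1],
  [0,0,0,0,0.1],
  [0,0,0,0,0.1],
])

```text
t: 11.63
tool_pos: [0.6331, 0.066, 0.1879]
tool_rot: [-2.06, -2.371, 0.001]
wrist_force: [0.2, 0.1, -1.7]
gripper_width: 0.0256
grip_force: 25.0
```

```bash
python3 -c "
from h import *
to(*bx(-.001,0,.117))
c=imaging.read_camera('scene'); S=cloud(c)
cv2.imwrite('pics/s4.png',cv2.resize(c['frame'][60:270,200:440],None,fx=2.8,fy=2.8)[...,::-1])"
```

```text
t 11.63 pos [0.6331 0.066  0.1879] head 8.03 F [ 0.2  0.1 -1.7] w 0.0256 g 25.0 tilt [-0. -0. -1.]
tool cm [0.09 0.01 7.09]
```

View pics/s4.png

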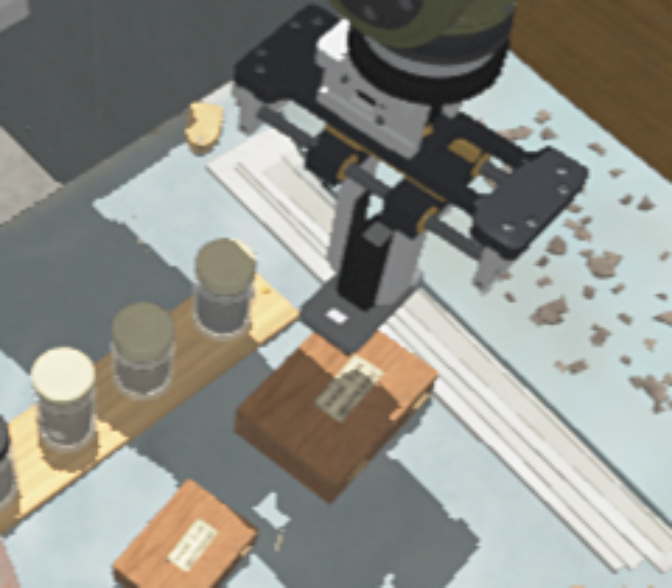

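The reader hangs level over the shut lid (crop (360,310)), and the jars are still standing. I descend gently to a 1 cm gap (TCP z ≈ 0.097).

apply_moves([
  [0.1,0,1.5,0,0.1],
  [0,0,1.5,0,0.1],
  [0,0,1.5,0,0.1],
  [0,0,1.5,0,0.1],
  [0,0,1,0,0.1],
  [0,0,0.5,0,0.1],
  [0,0,0,0,0.1],
  [0,0,0,0,0.1],
])

```text
t: 12.35
tool_pos: [0.6336, 0.0673, 0.1136]
tool_rot: [2.06, 2.372, 0.001]
wrist_force: [-0.5, -0.6, -1.1]
gripper_width: 0.026
grip_force: 25.0
```

```bash
python3 -c "
from h import *
to(*bx(-.001,0,.097))
c=imaging.read_camera('scene'); S=cloud(c)
cv2.imwrite('pics/s5.png',cv2.resize(c['frame'][130:250,270:400],None,fx=5,fy=5)[...,::-1])
q=S[150:235,280:380].reshape(-1,3)
z=q[:,2]; h,e=np.histogram(z,np.arange(.028,.08,.002)); print(list(zip(e.round(3),h)))
for lo,hi in((.029,.039),(.057,.067)):
  r=q[(z>lo)&(z<hi)]
  for _ in range(5):
    A=np.c_[r[:,:2],np.ones(len(r))]; k=np.linalg.lstsq(A,r[:,2],rcond=None)[0]; d=r[:,2]-A@k; r=r[abs(d)<2*d.std()]
  print(len(r),r.mean(0),k, np.median(r[:,2]))
"
```

```text
t 12.35 pos [0.6336 0.0673 0.1136] head 8.06 F [-0.5 -0.6 -1.1] w 0.026 g 25.0 tilt [-0.     0.001 -1.   ]
tool cm [-0.04 -0.07  1.66]
[(np.float64(0.028), np.int64(56)), (np.float64(0.03), np.int64(78)), (np.float64(0.032), np.int64(528)), (np.float64(0.034), np.int64(827)), (np.float64(0.036), np.int64(236)), (np.float64(0.038), np.int64(22)), (np.float64(0.04), np.int64(3)), (np.float64(0.042), np.int64(6)), (np.float64(0.044), np.int64(8)), (np.float64(0.046), np.int64(5)), (np.float64(0.048), np.int64(8)), (np.float64(0.05), np.int64(2)), (np.float64(0.052), np.int64(7)), (np.float64(0.054), np.int64(7)), (np.float64(0.056), np.int64(10)), (np.float64(0.058), np.int64(11)), (np.float64(0.06), np.int64(11)), (np.float64(0.062), np.int64(13)), (np.float64(0.064), np.int64(5)), (np.float64(0.066), np.int64(4)), (np.float64(0.068), np.int64(11)), (np.float64(0.07), np.int64(18)), (np.float64(0.072), np.int64(28)), (np.float64(0.074), np.int64(50)), (np.float64(0.076), np.int64(108))]
1453 [0.64306768 0.06179379 0.03455563] [-0.00037253  0.00631974  0.03439592] 0.03453594689994866
44 [0.55977162 0.05012763 0.06119321] [ 0.03018127 -0.01849712  0.04522581] 0.06138267968584504
```

View pics/s5.png

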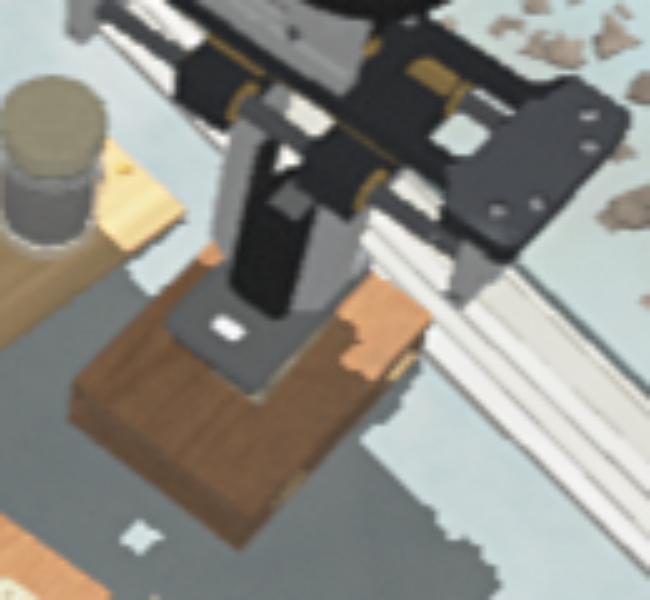

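The reader is centred and parallel over the lid with about a 2.6 cm gap (crop (250,340)). I come down the last 1.6 cm.

apply_moves([
  [0,0,0.4,0,0.1],
  [0,0,0.4,0,0.1],
  [0,0,0.4,0,0.1],
  [0,0,0.3,0,0.1],
  [0,0,0.1,0,0.1],
  [0,0,0,0,0.1],
  [0,0,0,0,0.1],
  [0,0,0,0,0.1],
])

```text
t: 13.07
tool_pos: [0.6335, 0.0675, 0.0971]
tool_rot: [2.059, 2.372, 0.0]
wrist_force: [-0.2, 0.2, -1.3]
gripper_width: 0.026
grip_force: 25.0
```

```bash
python3 -c "
from h import *
to(*bx(-.001,0,.097))
c=imaging.read_camera('scene'); S=cloud(c)
q=S[150:240,280:380].reshape(-1,3)
r=q[(q[:,2]>.055)&(q[:,2]<.07)&(abs(q[:,0]-.633)<.05)&(abs(q[:,1]-.067)<.05)]
for _ in range(4):
    A=np.c_[r[:,:2],np.ones(len(r))]; k=np.linalg.lstsq(A,r[:,2],rcond=None)[0]; d=r[:,2]-A@k; r=r[abs(d)<2*d.std()]
print(len(r),r.mean(0),k,np.median(r[:,2]))
c=imaging.read_camera('top'); T=cloud(c)
for i,u in enumerate((220,253,282,311)):
    p=T[188:216,u-14:u+14].reshape(-1,3);p=p[(p[:,2]>.055)&(p[:,2]<.1)];print('jar',len(p) and rect(p))
"
```

```text
t 13.07 pos [0.6335 0.0675 0.0971] head 8.07 F [-0.2  0.2 -1.3] w 0.026 g 25.0 tilt [-0.  0. -1.]
tool cm [-0.06 -0.06  0.01]
341 [0.63899812 0.04907198 0.06251285] [-0.0293609  -0.0122999   0.08179084] 0.06262957233499468
jar 0
jar (array([526.8, -20.8]), array([38.6, 41.3]), 89.9)
jar (array([524.6, -87.1]), array([39.6, 40.4]), 0.0)
jar (array([ 527.5, -156.3]), array([41. , 41.1]), 28.2)
```

```bash
python3 -c "
from bench import close_job
print(close_job())"
```

```text
the job is handed in; nothing more can be done
None
```

The box lid is fully shut, and the job was handed in at about 13 s with the arm holding the reader level about 1 cm above the middle of the lid, its long side along the lid's. I measured three of the jars as unmoved; the fourth was hidden from the top camera at the end but was still standing in the picture taken after the carry.

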